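# Shut the drain valve on a crowded chocolate-kitchen water manifold and restart it

### The arm

A 6-joint arm with a two-finger parallel gripper is mounted at the origin on the work surface. World frame = base frame: x ahead of the robot, y to its left, z up, the work surface at z = 0. Lengths are in m, angles in rad, forces in N, time in s.
With the tool pointing down it reaches from about 0.25 to 0.8 m from the base axis. Payload 3.9 kg.
Tool frame: the origin (TCP) lies midway between the tips of the shut fingers; the grasp point (between the pads) lies 19 mm behind it; z points along the fingers, y is the line along which they close (so a half turn about z gives the same grasp; the last joint's range is limited). The gripper opens to 85 mm and grips with 20 to 120 N. Pads are 22 mm wide; open, the fingers measure 114 mm over their backs; the gripper's body (76 mm by 85 mm) begins 54 mm behind the grasp point. The pads swing forward as they close: fully open they stand 13 mm farther back than shut.
Start: joints at [-1.333, 0.26, -0.138, 1.173, 0, 1.571], TCP at [0.124, -0.51, 0.231] pointing down, gripper open.
Joint ranges: [-2.78, 2.78], [-0.83, 1.72], [-1.28, 1.37], [-1.9, 2.12], [-1.57, 1.48], [-3.14, 3.14]. Speed limits (rad/s): [2.57, 2.57, 3.14, 3.14, 3.14, 3.14].

### API

Orientations are given as a 3x3 rotation matrix whose columns are the frame's x, y, z axes.
In Python, from workcell import ctrl, viewer, job gives the robot as it stands.
- The arm moves only by the tool play_rows, never from a script. Its argument "increments" is a list that holds one entry, the list of rows, each a list of 5 numbers: the closure, from -1 (fully open) to 1 (shut), then the shift along the tool's x, y, z in cm, then the turn about the tool's z in rad. A call has 1 to 12 rows; each row is the pose to reach, as a shift and turn from the pose commanded when the call began, along the tool's axes at that moment; what a row does not reach only later rows make up. A row lasts 1/10 s, in which the tool goes at most 50 mm and 8.59 degrees, less where a joint would pass 70% of its speed; a pose out of reach is approached as far as the arm can. A call with a gripper value outside its range is refused whole. The fingers move at their own pace and stop on an object; "grip_force" is the grip in N (left out, the last holds). Time passes only in rows, so rows that repeat a pose let the fingers close. It gives the time, the measured TCP pose, the force, the opening and the grip force at its end, in the units of the state.
- ctrl.observe(): the state, without advancing time (a new reading comes with each control period).
- viewer.snapshot(name): name is "scene" or "top" or "wrist"; returns a dict with "pixels" (480x640x3 uint8, blue, green, red), "fx", "fy", "cx", "cy" (pixels), "rvec" (rotation vector, rad) and "tvec" (3), from world to camera coordinates, as OpenCV has them. Camera axes: x right, y down, z forward; pixel columns grow to the right and rows downward; lengths in m; the calibration is good to about 2 mm. A picture is of the moment at which its call begins. There is no depth.
- job.hand_in(): hands the job in; it is judged then, once.
The state is a dict: "t": time; "joint_pos": joint angles; "dq": joint speeds; "joint_efforts": joint torques, N m; "eef_pos": TCP position; "ee_rot": TCP orientation; "wrist_force": force on the tool from outside, world axes, zero at the start; "torque": the same for the moment, N m; "opening": finger opening in m; "finger_force": force on a finger pad.
Only numpy, scipy, OpenCV 4.12 (cv2) and the standard library are available. Lean on these libraries where they do the work, as an engineer would, in place of code of your own. Each camera call takes 0.05 s, during which the arm holds its last target. There are 200 camera calls.

### The job

Close the red drain valve on the water manifold: turn it clockwise until it is snug against its soft rubber seat, without overtightening it and without touching the other three valves. Then press the green start button right down and let go of it, leaving the red valve shut and the other valves, the mould, the scraper and the cup as they were.

Things in the scene. Friction and masses are not known exactly. Their poses are not given: they have to be found in the camera images.
- manifold: fixed aluminium box on the bench, 200 (its x) x 300 (its y) x 70 mm high; origin at the centre of its underside. On its flat top four valves stand in a row along its y axis, 60 mm from axis to axis, 30 mm beyond its centre in its x; the colours change places from start to start. The green button is on its robot side
- red_valve: the red valve to close: a fixed foot (46 mm diameter, 6 mm high) and its knob, a disc of 40 mm diameter (6 to 14 mm above the manifold's top) with an upright bar grip on it, 38 mm long, 14 mm thick, top 44 mm above the manifold's top; a white line marks one end of the bar. Origin under its centre, on the manifold's top
- red_grip (a point): the red knob's gripping point, on its vertical turning axis, 37 mm above the manifold's top and 7 mm below the top of the bar. x axis: along the bar; y axis: across it; z up; the frame turns with the knob. A neighbour's axis is 60 mm away, so do not open the fingers wide beside it
- red_knob (a joint): angle of the red knob, rad, growing clockwise seen from above (closing); starts at 0.1 to 0.4. It turns with a steady drag of about 0.10 N m (0.15 more per rad/s) until its cam meets a springy rubber seat inside the manifold, unseen, at an angle that differs each time, between 0.58 and 1.5; from there the seat adds 4 N m per rad of further turning
- red_cam: cam on the red knob's shaft, hidden in the manifold; touches only the seat, 20 mm from the axis (10 N on it = 0.2 N m). Snug: 0.05 N m or more of seat torque left after letting go (the drag lets it spring back to about 0.10 N m). Above 0.40 N m of seat torque (0.1 rad past first contact) the seat is damaged. Origin on the axis, 6 mm above the manifold's top
- blue_valve: blue neighbour valve, not to be touched: a fixed foot (46 mm diameter, 6 mm high) with a knob of the same shape and size as the red one, top 44 mm above the manifold; origin under its centre, on the manifold's top
- yellow_valve: yellow neighbour valve, not to be touched: same shape and size as the blue one; origin under its centre, on the manifold's top
- black_valve: black neighbour valve, not to be touched: same shape and size as the blue one; origin under its centre, on the manifold's top
- blue_knob (a joint): turning angle of the blue knob, rad, clockwise from above; turns easily, must stay as it is
- yellow_knob (a joint): turning angle of the yellow knob, rad, clockwise from above; turns easily, must stay as it is
- black_knob (a joint): turning angle of the black knob, rad, clockwise from above; turns easily, must stay as it is
- start_top (a point): centre of the top face of the green start button (32 mm diameter, in a black round housing) on the manifold's top; z up. Pressed straight down it travels 6 mm against a spring, needs about 5 N at the bottom, and comes back by itself
- start (a joint): travel of the green button in m: 0 released, 0.006 fully down
- mould: milky-white chocolate mould plate with 18 filled round cups, 135 x 240 x 22 mm, lying loose on the bench on the far side of the manifold; origin at the centre of its underside; leave it alone
- scraper: loose spatula 200 mm long lying on the bench to the left (+y side) of the manifold; origin under its middle; leave it alone
- cup: loose steel cup, 70 mm diameter, 75 mm high, standing on the bench to the right (-y side) of the manifold; origin at the centre of its underside; leave it alone

How it is judged:
By the outcome, as a careful person would: the job done as asked, in the order asked, and still so for the second after the job is handed in, with the robot touching nothing.
It also fails if it takes over 67 s, if anything falls off the work surface, if the arm or the gripper's body presses on something with over 40 N, if the wrist force passes 120 N, or if a joint passes its speed limit or range.

## Working session

There is one attempt and no reset: what is moved stays moved. The work goes in short steps, Python scripts to look and compute and a tool call to move; the robot and the scene stay as the last step left them, time stands still between calls to the robot, and variables do not carry over. Pictures are saved under pics/ and viewed, at most 10 in all, crops included, and the job is handed in when it is done.

Besides the shell and the picture viewer there is one more tool, called in YAML: its name, and indented under it one key for each argument. play_rows: Moves the arm, as the interface text tells. Its arguments: {"type":"object","properties":{"increments":{"type":"array","items":{"type":"array","items":{"type":"array","items":{"type":"number"}}}},"grip_force":{"type":"number"}},"required":["increments"]}

```bash
mkdir -p pics
cat > h.py <<'E'
import numpy as np, cv2
from workcell import ctrl, viewer, job
def snap(n,f):
    s=viewer.snapshot(n); cv2.imwrite(f'pics/{f}.png',s['pixels']); np.savez(f'pics/{f}.npz',**s); return s
def ray(f,u,v,z):
    s=np.load(f'pics/{f}.npz'); R=cv2.Rodrigues(s['rvec'])[0]; C=-R.T@s['tvec'].ravel()
    d=R.T@np.array([(u-s['cx'])/s['fx'],(v-s['cy'])/s['fy'],1]); return C+d*(z-C[2])/d[2]
def proj(f,P):
    s=np.load(f'pics/{f}.npz'); K=np.array([[s['fx'],0,s['cx']],[0,s['fy'],s['cy']],[0,0,1]],float)
    return cv2.projectPoints(np.array(P,float).reshape(-1,1,3),s['rvec'],s['tvec'],K,None)[0].reshape(-1,2)
E
python3 - <<'E'
from h import *
snap('top','top1'); snap('scene','sc1')
print(ctrl.observe())
for f in('top1','sc1'):
    s=np.load(f'pics/{f}.npz');R=cv2.Rodrigues(s['rvec'])[0];print(-R.T@s['tvec'].ravel(),R,s['fx'])
E
```

```text
{'t': 0.1, 'joint_pos': array([-1.33292637e+00,  2.60639461e-01, -1.39297235e-01,  1.17273195e+00,
        2.03953315e-05,  1.57082352e+00]), 'dq': array([-0.0010059 , -0.00103426,  0.00242748,  0.00023993,  0.00086208,
        0.000198  ]), 'joint_efforts': array([-8.14820251e-04, -4.06508660e+01,  2.54527026e+01,  1.00416737e-02,
       -1.58240809e-04, -3.96437656e-06]), 'eef_pos': array([ 0.12355905, -0.50957759,  0.23051546]), 'ee_rot': array([[ 9.71848504e-01,  2.35606257e-01, -4.21358840e-04],
       [ 2.35606632e-01, -9.71846792e-01,  1.82440239e-03],
       [ 2.03443816e-05, -1.87231767e-03, -9.99998247e-01]]), 'wrist_force': array([0.13025739, 1.0759996 , 0.13836745]), 'torque': array([-0.05332057, -0.01468465, -0.00925701]), 'finger_force': 0.0, 'opening': 0.0852583858295369}
[0.4899749  0.05689017 0.99871803] [[-0.00235574 -0.99965793  0.02604757]
 [-0.98907506 -0.00151006 -0.14740503]
 [ 0.14739394 -0.02611025 -0.98873317]] 473.32781834967795
[ 1.14677869 -0.86071179  0.77606294] [[ 0.86233772  0.50630327  0.00553716]
 [ 0.28399232 -0.47458526 -0.83313696]
 [-0.41919211  0.72001794 -0.55303901]] 541.5189839859119
```

View pics/top1.png

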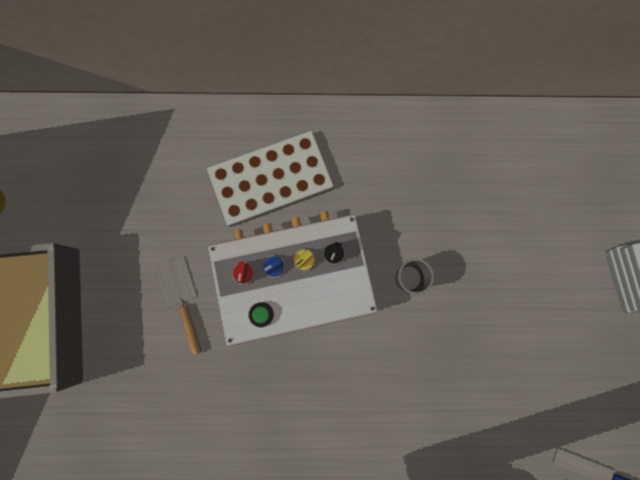

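The top view shows the red valve at about (243,272), at the end of the row. Blue is at (274,266), yellow at (304,260), black at (334,253), and the green button at (261,314). I'll enlarge the valve area.

Run:
```python
from h import *
a=cv2.imread('pics/top1.png')[205:350,200:385]; cv2.imwrite('pics/c1.png',cv2.resize(cv2.convertScaleAbs(a,alpha=1.5),None,fx=4,fy=4,interpolation=cv2.INTER_CUBIC))
```

```text
(no output)
```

View pics/c1.png

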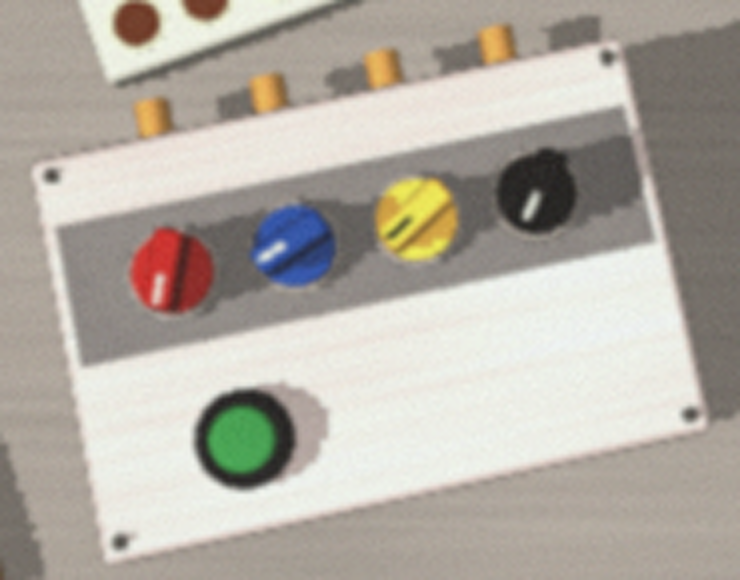

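View pics/sc1.png

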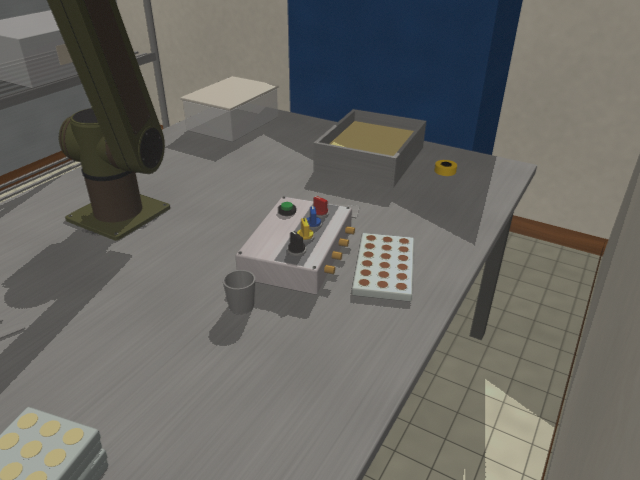

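The crop shows the manifold corners at (37,163), (618,40), (706,427) and (107,562). The red disc is centred at (172,272), its bar is roughly vertical in the image, and the button is at (241,439). In the scene view, red is the far valve at (320,206) and the cup is clear of the work area.

Run:
```python
from h import *
f='top1'; c=lambda x,y:((x+.5)/4-.5+200,(y+.5)/4-.5+205)
cor=[ray(f,*c(*p),.07)[:2] for p in [(37,163),(618,40),(706,427),(107,562)]]
print(cor,[np.linalg.norm(cor[i]-cor[i-3]) for i in range(4)])
ctr=np.mean(cor,0); w=np.array(cor)
X=(w[0]-w[3]+w[1]-w[2]);Y=(w[0]-w[1]+w[3]-w[2]);print('yaw',np.arctan2(X[1],X[0]),np.arctan2(-Y[0],Y[1]))
a=(np.arctan2(X[1],X[0])+np.arctan2(-Y[0],Y[1]))/2; ex=np.array([np.cos(a),np.sin(a)]);ey=np.array([-ex[1],ex[0]])
print(ctr,'red model',[ctr+.03*ex+k*ey for k in(.09,.03,-.03,-.09)])
for p in[(172,272),(294,246),(417,219),(537,194)]: print(ray(f,*c(*p),.084))
for z in(.08,.09):print('btn',ray(f,*c(241,439),z))
# white line of red: two ends, z=.114
print(ray(f,*c(160,275),.114),ray(f,*c(154,305),.114))
o=ctrl.observe();R=o['ee_rot'];print('shift', R.T@(np.append(ctr+.03*ex+.09*ey,.30)-o['eef_pos']))
```

```text
[array([0.60022257, 0.25799397]), array([ 0.66228995, -0.0284778 ]), array([ 0.471501  , -0.06901047]), array([0.40889066, 0.21848634])] [np.float64(0.293118469662654), np.float64(0.19504697568446674), np.float64(0.2942354006643183), np.float64(0.19536825812629202)]
yaw 0.20647811258170698 0.21389754977613742
[0.53572605 0.09474801] red model [array([0.54628787, 0.18902657]), array([0.55880649, 0.13034707]), array([0.57132511, 0.07166757]), array([0.58384372, 0.01298806])]
[0.54591982 0.18877012 0.084     ]
[0.558383   0.13049251 0.084     ]
[0.57142344 0.07130117 0.084     ]
[0.58358751 0.01312202 0.084     ]
btn [0.46669672 0.15478341 0.08      ]
btn [0.4669501  0.15371787 0.09      ]
[0.54269903 0.18996181 0.114     ] [0.52883567 0.19239998 0.114     ]
shift [ 0.57542557 -0.57946876 -0.06838801]
```

play_rows:
  increments:
    - [[-1, 1, -1, -0.5, 0], [-1, 4, -4, -1, 0], [-1, 7.2, -7.2, -1.5, 0], [-1, 10.4, -10.4, -2, 0], [-1, 13.6, -13.6, -2.5, 0], [-1, 16.8, -16.8, -3, 0], [-1, 20, -20, -3, 0], [-1, 23.2, -23.2, -3, 0], [-1, 26.4, -26.4, -3, 0], [-1, 29.6, -29.6, -3, 0], [-1, 32.8, -32.8, -3, 0], [-1, 36, -36, -3, 0]]

```text
t: 1.3
eef_pos: [0.3886, -0.073, 0.2617]
ee_rot: [[0.972, 0.236, 0.001], [0.236, -0.972, 0.0], [0.001, 0.0, -1.0]]
wrist_force: [0.6, 0.0, -0.9]
opening: 0.0853
finger_force: 0.0
```

play_rows:
  increments:
    - [[-1, 3, -3, 0, 0.1], [-1, 6, -6, 0, 0.2], [-1, 9, -9, 0, 0.3], [-1, 12, -12.2, 0, 0.41], [-1, 15, -15.4, 0, 0.41], [-1, 18, -18.6, 0, 0.41], [-1, 20, -20.5, 0, 0.41], [-1, 21.2, -21.6, 0, 0.41], [-1, 21.5, -21.9, 0, 0.41], [-1, 21.5, -21.9, 0, 0.41], [-1, 21.5, -21.9, 0, 0.41]]

```text
t: 2.4
eef_pos: [0.5093, -0.0383, 0.2613]
ee_rot: [[0.995, -0.1, 0.003], [-0.1, -0.994, 0.042], [-0.002, -0.042, -0.999]]
wrist_force: [-0.5, -0.5, 0.5]
opening: 0.0855
finger_force: 0.0
```

Run:
```python
from h import *
o=ctrl.observe(); print(o['t'],o['eef_pos'],o['ee_rot'],o['joint_pos'],o['wrist_force'])
snap('wrist','w1')
s=np.load('pics/w1.npz');R=cv2.Rodrigues(s['rvec'])[0];print(-R.T@s['tvec'].ravel(),R)
```

```text
2.4 [ 0.50934408 -0.03825727  0.26134601] [[ 0.99494868 -0.10035038  0.002632  ]
 [-0.10037182 -0.99405407  0.04221379]
 [-0.00161982 -0.04226473 -0.99910513]] [-0.10148396  0.22549733 -0.10702074  1.23993795  0.04227584  3.1406491 ] [-0.5199557  -0.52328962  0.48836196]
[ 0.57981933 -0.05186753  0.40343705] [[-0.1012906  -0.99395122 -0.04244034]
 [-0.95704619  0.08570308  0.27697938]
 [-0.27166673  0.06867278 -0.95993814]]
```

View pics/w1.png

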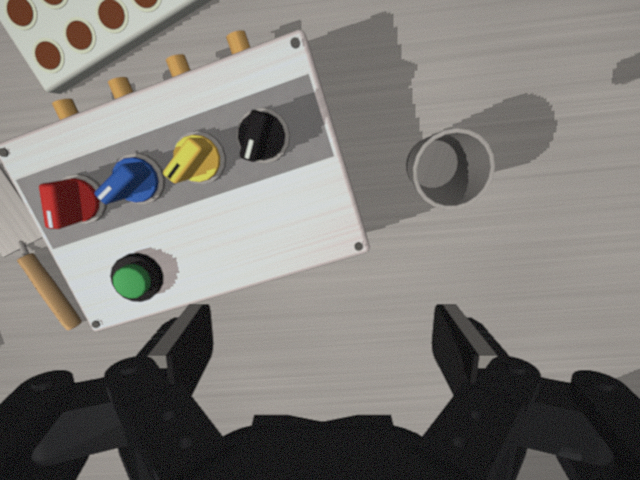

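The wrist view shows the red bar's white line at about (50,217), the red top at (65,200), and the button at (132,280). Joint 6 is at its limit, so I'll grasp from the half-turned side. That puts q6 at about 0.5, leaving room to turn clockwise.

play_rows:
  increments:
    - [[-1, 0, 0, 0, -0.14], [-1, 0, 0, 0, -0.28], [-1, 0, 0, 0, -0.42], [-1, 0, 0, 0, -0.56], [-1, 0, 0, 0, -0.7], [-1, 0, 0, 0, -0.84], [-1, 0, 0, 0, -0.98], [-1, 0, 0, 0, -1.12], [-1, 0, 0, 0, -1.26], [-1, 0, 0, 0, -1.4], [-1, 0, 0, 0, -1.54], [-1, 0, 0, 0, -1.54]]

```text
t: 3.65
eef_pos: [0.5088, -0.0383, 0.2614]
ee_rot: [[0.131, 0.991, 0.003], [0.99, -0.131, 0.042], [0.042, -0.003, -0.999]]
wrist_force: [-1.0, -0.1, -0.0]
opening: 0.0856
finger_force: 0.0
```

play_rows:
  increments:
    - [[-1, 0, 0, 0, -0.14], [-1, 0, 0, 0, -0.28], [-1, 0, 0, 0, -0.42], [-1, 0, 0, 0, -0.56], [-1, 0, 0, 0, -0.7], [-1, 0, 0, 0, -0.84], [-1, 0, 0, 0, -0.98], [-1, 0, 0, 0, -1.12], [-1, 0, 0, 0, -1.26], [-1, 0, 0, 0, -1.4], [-1, 0, 0, 0, -1.4], [-1, 0, 0, 0, -1.4]]

```text
t: 4.85
eef_pos: [0.509, -0.0384, 0.2614]
ee_rot: [[-0.953, 0.302, 0.003], [0.302, 0.952, 0.042], [0.01, 0.041, -0.999]]
wrist_force: [1.1, -0.5, -0.5]
opening: 0.0852
finger_force: 0.0
```

Run:
```python
from h import *
o=ctrl.observe(); print(o['t'],o['eef_pos'],o['ee_rot'],o['joint_pos'],o['wrist_force'])
R=o['ee_rot']; 
for t in ([.64,.20,.27],[.546,.189,.2]): print(R.T@(np.array(t)-o['eef_pos']))
for z in (.114,): print(ray('w1',50,217,z),ray('w1',65,200,z))
```

```text
4.85 [ 0.50895165 -0.03837171  0.2613854 ] [[-0.95327429  0.30209358  0.00275475]
 [ 0.30193701  0.95239593  0.04214301]
 [ 0.01010752  0.04100561 -0.99910779]] [-0.10174836  0.22472983 -0.10793624  1.23967172  0.0422174   0.20516645] [ 1.12106245 -0.46465725 -0.52929165]
[-0.05286471  0.26696636  0.0017998 ]
[0.03271424 0.22522281 0.07101482]
[0.54025954 0.18937514 0.114     ] [0.55278677 0.17252644 0.114     ]
```

play_rows:
  increments:
    - [[-1, 0, 2, 0, -0.03], [-1, 0.1, 6, 0.5, -0.06], [-1, 0.2, 10, 1, -0.1], [-1, 0.3, 14, 1.5, -0.13], [-1, 0.3, 18, 2, -0.13], [-1, 0.3, 21, 2, -0.13], [-1, 0.3, 22.5, 2, -0.13], [-1, 0.3, 22.8, 2, -0.13], [-1, 0.3, 22.8, 2, -0.13], [-1, 0.3, 22.8, 2, -0.13]]

```text
t: 5.85
eef_pos: [0.5737, 0.1794, 0.2509]
ee_rot: [[-0.985, 0.174, 0.002], [0.173, 0.984, 0.041], [0.005, 0.041, -0.999]]
wrist_force: [0.3, 0.2, 0.7]
opening: 0.0855
finger_force: 0.0
```

Run:
```python
from h import *
s=snap('wrist','w2'); o=ctrl.observe(); print(o['t'],o['eef_pos'],o['ee_rot'],o['joint_pos'],o['torque'])
m=.0
print(proj('w2',[[.546,.189,.084],[.546,.189,.114],[.467,.154,.09]]))
```

```text
5.9 [0.57378359 0.17929386 0.2509823 ] [[-0.98478769  0.17374191  0.0026376 ]
 [ 0.17370003  0.98391832  0.04162985]
 [ 0.00463767  0.04145471 -0.99912962]] [0.28194102 0.37532636 0.08106374 1.26240662 0.03926244 0.45690203] [-0.03815128  0.00160413 -0.03079315]
[[319.78568483 187.19074374]
 [321.20490504 192.31436   ]
 [256.22548939  93.62210646]]
```

View pics/w2.png

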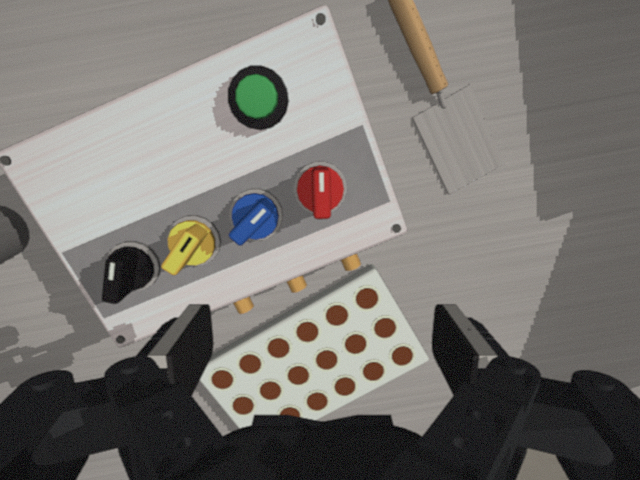

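The wrist view puts the red knob at (321,190), against a predicted (320,190). Its bar is upright in the image, so it lies along tool x. I'll enlarge it to refine the bar angle and centre.

Run:
```python
from h import *
a=cv2.imread('pics/w2.png')[60:235,215:395]; cv2.imwrite('pics/c2.png',cv2.resize(cv2.convertScaleAbs(a,alpha=1.4),None,fx=3.4,fy=3.4,interpolation=cv2.INTER_CUBIC)[:598])
```

```text
(no output)
```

View pics/c2.png

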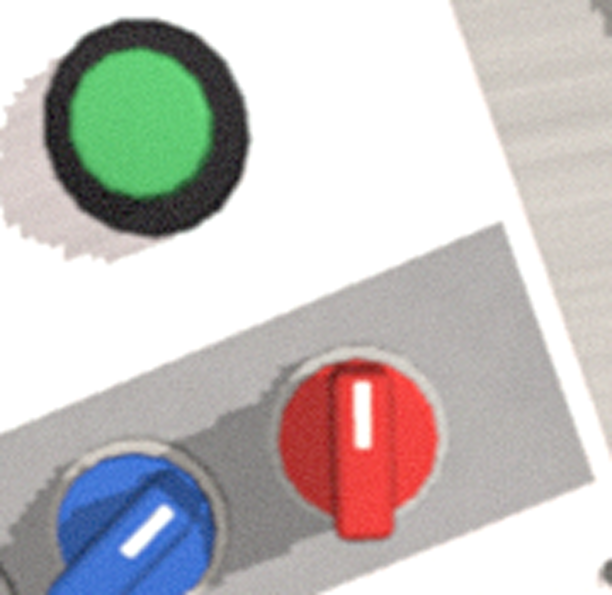

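In the crop, the red bar's top runs from about (362,378) to (366,538), the disc is centred at (359,438), and the green cap at (141,124).

Run:
```python
from h import *
f='w2'; c=lambda x,y:((x+.5)/3.4-.5+215,(y+.5)/3.4-.5+60)
g=lambda p,z:ray(f,*c(*p),z)
def yaw(a,b): d=g(a,.114)-g(b,.114); return np.linalg.norm(d),np.arctan2(d[1],d[0])
for a,b in[((335,378),(338,535)),((390,378),(393,535)),((362,381),(363,448))]: print(yaw(a,b))
print('bar mid',(g((362,378),.114)+g((366,538),.114))/2,'disc',g((359,438),.084),'w',np.linalg.norm(g((336,450),.114)-g((392,450),.114)))
for z in(.08,.085,.09,.095):
    b=g((141,124),z); print('btn',z,b, 'dia',np.linalg.norm(g((69,124),z)-g((213,124),z)))
# triangulate button w/ top1
def C(f,u,v): 
    p=ray(f,u,v,0);q=ray(f,u,v,.2);return p,(q-p)/np.linalg.norm(q-p)
p1,d1=C('w2',*c(141,124));p2,d2=C('top1',(241.5)/4-.5+200,439.5/4-.5+205)
t=np.linalg.lstsq(np.c_[d1,-d2],p2-p1,rcond=None)[0];print(p1+t[0]*d1,p2+t[1]*d2)
# cap edge from scene: yaw of tool x now
R=ctrl.observe()['ee_rot'];print('toolx yaw',np.arctan2(R[1,0],R[0,0]))
```

```text
(np.float64(0.03487888276749112), np.float64(2.9788525972760174))
(np.float64(0.0349526458645097), np.float64(2.9908266231547453))
(np.float64(0.014625635105482624), np.float64(2.980468429454979))
bar mid [0.54789111 0.18905552 0.114     ] disc [0.54711193 0.18918097 0.084     ] w 0.012416580325084177
btn 0.08 [0.46751621 0.15248552 0.08      ] dia 0.032991566355877605
btn 0.085 [0.46811324 0.15300645 0.085     ] dia 0.03246530957321694
btn 0.09 [0.46871027 0.15352738 0.09      ] dia 0.03193905279055625
btn 0.095 [0.4693073  0.15404832 0.095     ] dia 0.03141279600789558
[0.46842403 0.15327763 0.08760281] [0.46689219 0.1539614  0.08771449]
toolx yaw 2.9670051823891423
```

play_rows:
  increments:
    - [[0.29, 1, 0, 0, 0], [0.29, 2, 0.1, 2, -0.01], [0.29, 2.8, 0.14, 4, -0.01], [0.29, 2.8, 0.14, 6.5, -0.01], [0.29, 2.8, 0.14, 8.5, -0.01], [0.29, 2.8, 0.14, 10.1, -0.01], [0.29, 2.8, 0.14, 10.1, -0.01], [0.29, 2.8, 0.14, 10.1, -0.01], [0.29, 2.8, 0.14, 10.1, -0.01]]

```text
t: 6.8
eef_pos: [0.5476, 0.1912, 0.1514]
ee_rot: [[-0.987, 0.162, 0.005], [0.162, 0.986, 0.043], [0.002, 0.043, -0.999]]
wrist_force: [0.0, 1.4, 0.4]
opening: 0.0305
finger_force: 0.0
```

```bash
cat >> h.py <<'E'
def to(t,show=True):
    o=ctrl.observe();R=o['ee_rot'];print('t',round(o['t'],2),'p',o['eef_pos'].round(4),'yaw',round(np.arctan2(R[1,0],R[0,0]),4),'q6',o['joint_pos'][5].round(3),'F',o['wrist_force'].round(2),'M',o['torque'].round(3),'open',round(o['opening'],4),'ff',o['finger_force'])
    if t is not None: print('shift cm',(R.T@(np.array(t)-o['eef_pos'])*100).round(2))
E
python3 -c "
from h import *
to([.5468,.1897,.089])
a=snap('wrist','w3')['pixels']"
```

```text
t 6.8 p [0.5476 0.1912 0.1514] yaw 2.9788 q6 0.477 F [0.02 1.44 0.36] M [-0.069 -0.034  0.049] open 0.0305 ff 0.0
shift cm [ 0.04 -0.43  6.23]
```

View pics/w3.png

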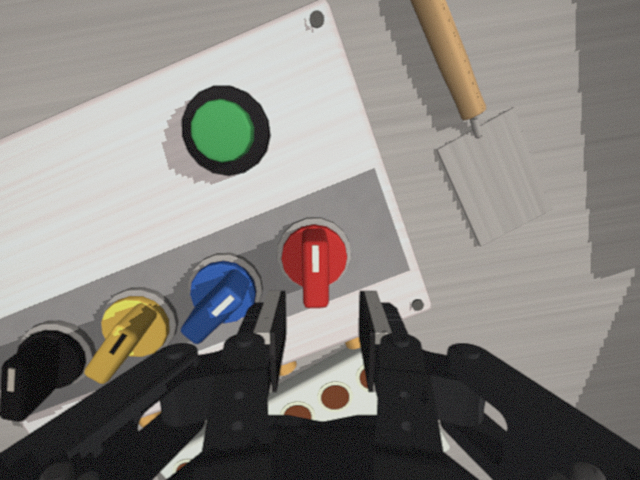

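The fingers are open 30 mm and straddle the red bar, which is at (315,275). Blue's nearest end, at (238,275), is about 45 mm from the red axis, so the fingers clear it. Descending now.

play_rows:
  increments:
    - [[0.29, 0, -0.2, 0, 0], [0.29, 0, -0.43, 0, 0], [0.29, 0, -0.43, 1.5, 0], [0.29, 0, -0.43, 3, 0], [0.29, 0, -0.43, 4.5, 0], [0.29, 0, -0.43, 5.5, 0], [0.29, 0, -0.43, 6.2, 0], [0.29, 0, -0.43, 6.2, 0], [0.29, 0, -0.43, 6.2, 0]]

```text
t: 7.75
eef_pos: [0.5468, 0.1896, 0.0883]
ee_rot: [[-0.987, 0.162, 0.003], [0.162, 0.986, 0.042], [0.004, 0.042, -0.999]]
wrist_force: [-0.1, 0.1, 1.7]
opening: 0.0304
finger_force: 0.0
```

```bash
python3 -c "
from h import *
to([.5468,.1897,.089])
a=snap('wrist','w4')['pixels'];cv2.imwrite('pics/c4.png',cv2.resize(a[150:480,120:520],None,fx=1.8,fy=1.8))"
```

```text
t 7.75 p [0.5468 0.1896 0.0883] yaw 2.9792 q6 0.475 F [-0.11  0.13  1.67] M [-0.004  0.015  0.016] open 0.0304 ff 0.0
shift cm [-0.    0.01 -0.07]
```

View pics/c4.png

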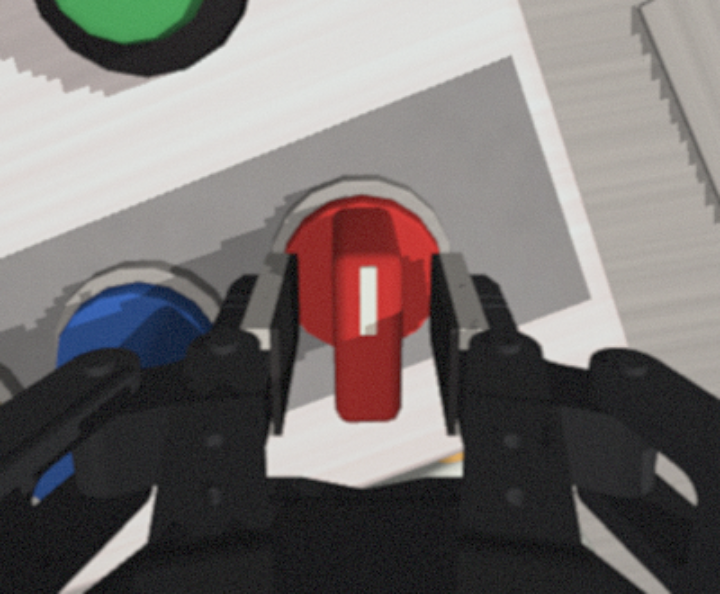

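The bar is centred between the pads (367 against 366 in the crop), and the blue valve is clear. Closing gently.

play_rows:
  increments:
    - [[1, 0, 0, 0, 0], [1, 0, 0, 0, 0], [1, 0, 0, 0, 0], [1, 0, 0, 0, 0], [1, 0, 0, 0, 0], [1, 0, 0, 0, 0]]
  grip_force: 35

```text
t: 8.4
eef_pos: [0.5471, 0.1897, 0.0887]
ee_rot: [[-0.987, 0.161, 0.004], [0.161, 0.986, 0.042], [0.003, 0.042, -0.999]]
wrist_force: [-1.1, 0.8, 6.1]
opening: 0.0137
finger_force: 35.9
```

```bash
python3 -c "
from h import *
to(None)"
```

```text
t 8.4 p [0.5471 0.1897 0.0887] yaw 2.9794 q6 0.475 F [-1.14  0.81  6.06] M [-0.422  0.224  0.12 ] open 0.0137 ff 35.94210863113403
```

play_rows:
  increments:
    - [[1, 0, 0, 0, 0.02], [1, 0, 0, 0, 0.04], [1, 0, 0, 0, 0.06], [1, 0, 0, 0, 0.08], [1, 0, 0, 0, 0.1], [1, 0, 0, 0, 0.1], [1, 0, 0, 0, 0.1]]

```text
t: 9.1
eef_pos: [0.5471, 0.1897, 0.0888]
ee_rot: [[-0.966, 0.259, 0.004], [0.259, 0.965, 0.042], [0.007, 0.042, -0.999]]
wrist_force: [0.3, 0.8, 5.6]
opening: 0.0135
finger_force: 35.7
```

```bash
python3 -c "
from h import *
to(None)"
```

```text
t 9.1 p [0.5471 0.1897 0.0888] yaw 2.8792 q6 0.575 F [0.31 0.77 5.55] M [-0.421  0.159 -0.006] open 0.0135 ff 35.654929876327515
```

```bash
cat >> h.py <<'E'
def avg(n=8):
    M=[];E=[];Y=[]
    for _ in range(n):
        viewer.snapshot('top'); o=ctrl.observe(); M.append(o['torque']);E.append(o['joint_efforts'][5]);R=o['ee_rot'];Y.append(np.arctan2(R[1,0],R[0,0]))
    M=np.array(M); print('t',round(o['t'],2),'yaw',np.mean(Y).round(4),'turned',(2.9794-np.mean(Y)).round(4),'M',M.mean(0).round(3),'sdz',M[:,2].std().round(3),'E6',np.mean(E).round(4),np.std(E).round(4),'F',o['wrist_force'].round(1),'ff',round(o['finger_force'],1),'z·tool',(M.mean(0)@R[:,2]).round(3))
E
python3 -c "
from h import *
avg()"
```

```text
t 9.5 yaw 2.8792 turned 0.1002 M [-0.433  0.174  0.03 ] sdz 0.012 E6 0.0259 0.0001 F [0.4 1.1 5. ] ff 35.7 z·tool -0.024
```

play_rows:
  increments:
    - [[1, 0, 0, 0, 0.02], [1, 0, 0, 0, 0.04], [1, 0, 0, 0, 0.06]]

```text
t: 9.8
eef_pos: [0.5471, 0.1897, 0.0888]
ee_rot: [[-0.948, 0.317, 0.004], [0.317, 0.947, 0.042], [0.009, 0.041, -0.999]]
wrist_force: [-0.7, -0.1, 5.4]
opening: 0.0136
finger_force: 35.7
```

```bash
python3 -c "
from h import *
avg()"
```

```text
t 10.2 yaw 2.8191 turned 0.1603 M [-0.453  0.167  0.017] sdz 0.027 E6 0.0496 0.0374 F [ 0.2 -1.   5.6] ff 35.4 z·tool -0.012
```

play_rows:
  increments:
    - [[1, 0, 0, 0, 0.015], [1, 0, 0, 0, 0.03], [1, 0, 0, 0, 0.045], [1, 0, 0, 0, 0.06]]

```text
t: 10.6
eef_pos: [0.5471, 0.1896, 0.0888]
ee_rot: [[-0.928, 0.374, 0.004], [0.373, 0.927, 0.042], [0.012, 0.041, -0.999]]
wrist_force: [-0.1, 0.3, 6.0]
opening: 0.0136
finger_force: 35.4
```

```bash
cat >> h.py <<'E'
def chk():
    o=ctrl.observe(); print('moving E6',o['joint_efforts'][5].round(4),'Mz',o['torque'][2].round(3)); avg(4); print('static E6',ctrl.observe()['joint_efforts'][5].round(4))
E
python3 -c "
from h import *
chk()"
```

```text
moving E6 -0.0005 Mz 0.177
t 10.8 yaw 2.7591 turned 0.2203 M [-0.45   0.17   0.078] sdz 0.016 E6 0.079 0.031 F [-0.3  0.4  5.6] ff 35.2 z·tool -0.073
static E6 0.0446
```

```bash
cat >> h.py <<'E'
def chk():
    L=[]
    for i in range(6):
        o=ctrl.observe(); R=o['ee_rot']; L.append((o['joint_efforts'][5],o['torque'][2]))
        if i<5: viewer.snapshot('top')
    L=np.array(L); print('t',round(o['t'],2),'turned',round(2.9794-np.arctan2(R[1,0],R[0,0]),4),'E6',L[:,0].round(3),'Mz',L[:,1].round(2),'F',o['wrist_force'].round(1))
E
python3 -c "
from h import *
chk()"
```

```text
t 11.05 turned 0.2201 E6 [0.045 0.044 0.044 0.044 0.044 0.044] Mz [0.07 0.06 0.06 0.07 0.03 0.13] F [-0.7  0.4  4.7]
```

play_rows:
  increments:
    - [[1, 0, 0, 0, 0.015], [1, 0, 0, 0, 0.03], [1, 0, 0, 0, 0.045], [1, 0, 0, 0, 0.045]]

```text
t: 11.45
eef_pos: [0.5471, 0.1896, 0.0888]
ee_rot: [[-0.91, 0.415, 0.004], [0.414, 0.909, 0.042], [0.014, 0.04, -0.999]]
wrist_force: [-0.3, 0.3, 5.9]
opening: 0.0136
finger_force: 35.0
```

```bash
python3 -c "
from h import *
chk()"
```

```text
t 11.7 turned 0.265 E6 [0.1   0.053 0.045 0.044 0.044 0.044] Mz [0.03 0.1  0.08 0.07 0.05 0.04] F [-1.3  0.6  5.1]
```

play_rows:
  increments:
    - [[1, 0, 0, 0, 0.015], [1, 0, 0, 0, 0.03], [1, 0, 0, 0, 0.045], [1, 0, 0, 0, 0.06], [1, 0, 0, 0, 0.06]]

```text
t: 12.2
eef_pos: [0.5471, 0.1896, 0.0888]
ee_rot: [[-0.883, 0.468, 0.004], [0.468, 0.883, 0.042], [0.016, 0.039, -0.999]]
wrist_force: [-1.1, 0.1, 5.6]
opening: 0.0135
finger_force: 34.6
```

```bash
python3 -c "
from h import *
chk()"
```

```text
t 12.45 turned 0.325 E6 [0.1   0.054 0.045 0.044 0.044 0.044] Mz [ 0.08  0.01  0.03 -0.05  0.07  0.07] F [-0.6  0.2  5.6]
```

play_rows:
  increments:
    - [[1, 0, 0, 0, 0.015], [1, 0, 0, 0, 0.03], [1, 0, 0, 0, 0.045], [1, 0, 0, 0, 0.06], [1, 0, 0, 0, 0.06]]

```text
t: 12.95
eef_pos: [0.5471, 0.1896, 0.0887]
ee_rot: [[-0.854, 0.521, 0.004], [0.52, 0.853, 0.042], [0.018, 0.038, -0.999]]
wrist_force: [-1.0, -0.4, 5.7]
opening: 0.0136
finger_force: 34.2
```

```bash
python3 -c "
from h import *
chk()"
```

```text
t 13.2 turned 0.385 E6 [0.1   0.054 0.045 0.044 0.044 0.044] Mz [0.09 0.05 0.03 0.09 0.02 0.07] F [-2.   0.4  5.9]
```

play_rows:
  increments:
    - [[1, 0, 0, 0, 0.015], [1, 0, 0, 0, 0.03], [1, 0, 0, 0, 0.045], [1, 0, 0, 0, 0.06], [1, 0, 0, 0, 0.06]]

```text
t: 13.7
eef_pos: [0.5471, 0.1896, 0.0888]
ee_rot: [[-0.821, 0.571, 0.004], [0.571, 0.82, 0.042], [0.02, 0.037, -0.999]]
wrist_force: [-1.0, 0.8, 5.4]
opening: 0.0138
finger_force: 33.9
```

```bash
python3 -c "
from h import *
chk()"
```

```text
t 13.95 turned 0.445 E6 [0.1   0.054 0.045 0.044 0.044 0.044] Mz [0.01 0.08 0.09 0.05 0.09 0.07] F [-0.8  0.5  5.9]
```

play_rows:
  increments:
    - [[1, 0, 0, 0, 0.015], [1, 0, 0, 0, 0.03], [1, 0, 0, 0, 0.045], [1, 0, 0, 0, 0.06], [1, 0, 0, 0, 0.06]]

```text
t: 14.45
eef_pos: [0.5472, 0.1896, 0.0888]
ee_rot: [[-0.785, 0.619, 0.004], [0.619, 0.785, 0.042], [0.022, 0.036, -0.999]]
wrist_force: [-0.0, 0.9, 5.7]
opening: 0.0131
finger_force: 33.9
```

```bash
python3 -c "
from h import *
chk()"
```

```text
t 14.7 turned 0.5049 E6 [0.099 0.053 0.044 0.043 0.043 0.043] Mz [0.   0.01 0.04 0.09 0.04 0.05] F [-0.7  0.5  6. ]
```

play_rows:
  increments:
    - [[1, 0, 0, 0, 0.015], [1, 0, 0, 0, 0.03], [1, 0, 0, 0, 0.045], [1, 0, 0, 0, 0.06], [1, 0, 0, 0, 0.06]]

```text
t: 15.2
eef_pos: [0.5471, 0.1895, 0.0887]
ee_rot: [[-0.747, 0.665, 0.004], [0.665, 0.746, 0.042], [0.025, 0.034, -0.999]]
wrist_force: [-0.8, -0.2, 4.7]
opening: 0.0136
finger_force: 33.9
```

```bash
python3 -c "
from h import *
chk()"
```

```text
t 15.45 turned 0.5649 E6 [0.098 0.052 0.043 0.042 0.042 0.042] Mz [0.07 0.08 0.03 0.04 0.04 0.03] F [0.4 0.3 5.1]
```

play_rows:
  increments:
    - [[1, 0, 0, 0, 0.015], [1, 0, 0, 0, 0.03], [1, 0, 0, 0, 0.045], [1, 0, 0, 0, 0.06], [1, 0, 0, 0, 0.06]]

```text
t: 15.95
eef_pos: [0.5471, 0.1896, 0.0888]
ee_rot: [[-0.705, 0.709, 0.004], [0.708, 0.705, 0.042], [0.027, 0.033, -0.999]]
wrist_force: [-1.1, 0.2, 6.7]
opening: 0.0139
finger_force: 34.0
```

```bash
python3 -c "
from h import *
chk()"
```

```text
t 16.2 turned 0.625 E6 [ 0.039 -0.004 -0.012 -0.012 -0.012 -0.012] Mz [ 0.    0.05  0.02 -0.01 -0.06 -0.03] F [-0.3 -0.8  5.7]
```

play_rows:
  increments:
    - [[1, 0, 0, 0, 0.01], [1, 0, 0, 0, 0.02], [1, 0, 0, 0, 0.03], [1, 0, 0, 0, 0.03]]

```text
t: 16.6
eef_pos: [0.547, 0.1895, 0.0888]
ee_rot: [[-0.684, 0.729, 0.004], [0.729, 0.683, 0.042], [0.028, 0.032, -0.999]]
wrist_force: [-0.7, 0.0, 5.8]
opening: 0.0135
finger_force: 33.9
```

```bash
python3 -c "
from h import *
chk()"
```

```text
t 16.85 turned 0.6548 E6 [0.094 0.063 0.058 0.057 0.057 0.057] Mz [0.04 0.08 0.1  0.06 0.02 0.08] F [-1.   0.4  7.3]
```

play_rows:
  increments:
    - [[1, 0, 0, 0, 0.01], [1, 0, 0, 0, 0.02], [1, 0, 0, 0, 0.03], [1, 0, 0, 0, 0.03]]

```text
t: 17.25
eef_pos: [0.5471, 0.1895, 0.0888]
ee_rot: [[-0.662, 0.75, 0.004], [0.749, 0.661, 0.042], [0.029, 0.031, -0.999]]
wrist_force: [0.0, -1.3, 6.3]
opening: 0.0139
finger_force: 33.9
```

```bash
python3 -c "
from h import *
chk()"
```

```text
t 17.5 turned 0.6849 E6 [0.094 0.063 0.057 0.057 0.057 0.057] Mz [0.07 0.12 0.05 0.06 0.04 0.06] F [0. 1. 6.]
```

play_rows:
  increments:
    - [[1, 0, 0, 0, 0.01], [1, 0, 0, 0, 0.02], [1, 0, 0, 0, 0.03], [1, 0, 0, 0, 0.04], [1, 0, 0, 0, 0.05], [1, 0, 0, 0, 0.05]]

```text
t: 18.1
eef_pos: [0.547, 0.1895, 0.0888]
ee_rot: [[-0.623, 0.782, 0.004], [0.781, 0.623, 0.042], [0.03, 0.029, -0.999]]
wrist_force: [-0.5, -1.2, 6.3]
opening: 0.0137
finger_force: 34.3
```

```bash
python3 -c "
from h import *
chk()"
```

```text
t 18.35 turned 0.7349 E6 [0.086 0.056 0.05  0.05  0.05  0.05 ] Mz [0.12 0.01 0.06 0.03 0.06 0.07] F [-0.5  0.2  6.3]
```

play_rows:
  increments:
    - [[1, 0, 0, 0, 0.01], [1, 0, 0, 0, 0.02], [1, 0, 0, 0, 0.03], [1, 0, 0, 0, 0.04], [1, 0, 0, 0, 0.05], [1, 0, 0, 0, 0.05]]

```text
t: 18.95
eef_pos: [0.5469, 0.1895, 0.0888]
ee_rot: [[-0.584, 0.812, 0.004], [0.811, 0.583, 0.042], [0.032, 0.028, -0.999]]
wrist_force: [-1.0, -0.2, 5.9]
opening: 0.0133
finger_force: 34.0
```

```bash
python3 -c "
from h import *
chk()"
```

```text
t 19.2 turned 0.7849 E6 [0.087 0.055 0.05  0.049 0.049 0.049] Mz [ 0.09  0.08  0.1   0.04 -0.    0.07] F [-0.7 -0.4  6. ]
```

play_rows:
  increments:
    - [[1, 0, 0, 0, 0.01], [1, 0, 0, 0, 0.02], [1, 0, 0, 0, 0.03], [1, 0, 0, 0, 0.04], [1, 0, 0, 0, 0.05], [1, 0, 0, 0, 0.05]]

```text
t: 19.8
eef_pos: [0.5469, 0.1895, 0.0888]
ee_rot: [[-0.542, 0.84, 0.004], [0.84, 0.542, 0.042], [0.033, 0.026, -0.999]]
wrist_force: [-0.9, -0.6, 6.3]
opening: 0.0133
finger_force: 34.0
```

```bash
python3 -c "
from h import *
chk()"
```

```text
t 20.05 turned 0.8349 E6 [0.073 0.043 0.038 0.038 0.038 0.038] Mz [0.05 0.04 0.04 0.07 0.07 0.03] F [-1.1  0.2  6.8]
```

play_rows:
  increments:
    - [[1, 0, 0, 0, 0.01], [1, 0, 0, 0, 0.02], [1, 0, 0, 0, 0.03], [1, 0, 0, 0, 0.04], [1, 0, 0, 0, 0.05], [1, 0, 0, 0, 0.05]]

```text
t: 20.65
eef_pos: [0.5469, 0.1895, 0.0887]
ee_rot: [[-0.5, 0.866, 0.004], [0.866, 0.499, 0.042], [0.034, 0.024, -0.999]]
wrist_force: [-0.4, -0.6, 6.0]
opening: 0.0134
finger_force: 34.2
```

```bash
python3 -c "
from h import *
chk()"
```

```text
t 20.9 turned 0.885 E6 [0.071 0.041 0.036 0.036 0.036 0.036] Mz [0.01 0.05 0.02 0.04 0.   0.03] F [-1.1  0.8  5.5]
```

play_rows:
  increments:
    - [[1, 0, 0, 0, 0.01], [1, 0, 0, 0, 0.02], [1, 0, 0, 0, 0.03], [1, 0, 0, 0, 0.04], [1, 0, 0, 0, 0.05], [1, 0, 0, 0, 0.05]]

```text
t: 21.5
eef_pos: [0.5469, 0.1895, 0.0887]
ee_rot: [[-0.456, 0.89, 0.004], [0.889, 0.455, 0.042], [0.036, 0.023, -0.999]]
wrist_force: [-1.3, -0.0, 6.3]
opening: 0.0133
finger_force: 34.0
```

```bash
python3 -c "
from h import *
chk()"
```

```text
t 21.75 turned 0.935 E6 [0.078 0.046 0.04  0.04  0.04  0.04 ] Mz [0.06 0.03 0.05 0.02 0.06 0.07] F [-0.8 -0.   6.8]
```

play_rows:
  increments:
    - [[1, 0, 0, 0, 0.01], [1, 0, 0, 0, 0.02], [1, 0, 0, 0, 0.03], [1, 0, 0, 0, 0.04], [1, 0, 0, 0, 0.05], [1, 0, 0, 0, 0.05]]

```text
t: 22.35
eef_pos: [0.5469, 0.1894, 0.0887]
ee_rot: [[-0.411, 0.912, 0.004], [0.911, 0.41, 0.042], [0.037, 0.021, -0.999]]
wrist_force: [-0.3, -0.7, 6.7]
opening: 0.0132
finger_force: 34.0
```

```bash
python3 -c "
from h import *
chk()"
```

```text
t 22.6 turned 0.9847 E6 [0.165 0.132 0.127 0.127 0.127 0.127] Mz [0.15 0.14 0.13 0.15 0.16 0.14] F [-0.9 -0.5  6. ]
```

Static joint-6 torque rose by about 0.09 N m, so the cam has met the seat roughly 0.02 rad ago. I'll turn 0.03 more, which should bring the seat torque to about 0.2 N m.

play_rows:
  increments:
    - [[1, 0, 0, 0, 0.01], [1, 0, 0, 0, 0.02], [1, 0, 0, 0, 0.03], [1, 0, 0, 0, 0.03]]

```text
t: 23.0
eef_pos: [0.5469, 0.1895, 0.0887]
ee_rot: [[-0.384, 0.924, 0.004], [0.923, 0.383, 0.042], [0.037, 0.02, -0.999]]
wrist_force: [-1.9, -0.1, 5.9]
opening: 0.0133
finger_force: 34.0
```

```bash
python3 -c "
from h import *
chk()"
```

```text
t 23.25 turned 1.0146 E6 [0.228 0.195 0.19  0.19  0.19  0.19 ] Mz [0.25 0.22 0.18 0.2  0.2  0.26] F [-1.8  0.1  6. ]
```

play_rows:
  increments:
    - [[1, 0, 0, 0, 0.01], [1, 0, 0, 0, 0.02], [1, 0, 0, 0, 0.02]]

```text
t: 23.55
eef_pos: [0.5468, 0.1894, 0.0887]
ee_rot: [[-0.365, 0.931, 0.004], [0.93, 0.365, 0.042], [0.037, 0.019, -0.999]]
wrist_force: [-1.1, -0.7, 5.9]
opening: 0.0134
finger_force: 34.4
```

```bash
python3 -c "
from h import *
chk()"
```

```text
t 23.8 turned 1.0345 E6 [0.266 0.234 0.236 0.235 0.235 0.235] Mz [0.22 0.26 0.25 0.22 0.24 0.26] F [-0.2 -0.8  6.5]
```

Seat torque is now about 0.2 N m. I'll release a little and lift straight up.

play_rows:
  increments:
    - [[0.4, 0, 0, 0, 0], [0.4, 0, 0, 0, 0], [0.4, 0, 0, 0, 0], [0.4, 0, 0, 0, 0], [0.4, 0, 0, -1, 0], [0.4, 0, 0, -2.5, 0], [0.4, 0, 0, -4.5, 0], [0.4, 0, 0, -6.5, 0], [0.4, 0, 0, -7, 0], [0.4, 0, 0, -7, 0]]

```text
t: 24.8
eef_pos: [0.5472, 0.1869, 0.1591]
ee_rot: [[-0.365, 0.931, 0.005], [0.93, 0.364, 0.043], [0.038, 0.021, -0.999]]
wrist_force: [-0.1, -0.4, 0.3]
opening: 0.0259
finger_force: 0.0
```

```bash
python3 -c "
from h import *
to([.4676,.1536,.15])
snap('wrist','w5'); print(ctrl.observe()['joint_efforts'][5])
snap('top','top2');a=cv2.imread('pics/top2.png')[205:350,200:385];b=cv2.imread('pics/w5.png')
cv2.imwrite('pics/c5.png',np.vstack([cv2.resize(b,(440,330)),cv2.resize(a,(440,260))]))
"
```

```text
t 24.8 p [0.5472 0.1869 0.1591] yaw 1.9445 q6 1.505 F [-0.15 -0.37  0.32] M [-0.058  0.004 -0.011] open 0.0259 ff 0.0
shift cm [-0.23 -8.64  0.73]
-0.0003816777370957425
```

View pics/c5.png

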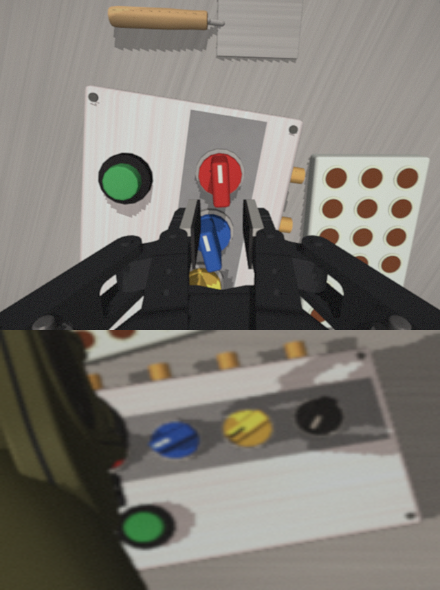

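The red bar has turned with the grip and stayed there. The other valves look unchanged, with blue at (210,240) in the wrist view. Next I'll shut the fingers and move over the green button.

play_rows:
  increments:
    - [[1, 0, -1, 0, 0], [1, 0, -3, 0, 0], [1, -0.1, -5, 0, 0], [1, -0.2, -7, 0, 0], [1, -0.23, -8.3, 0.3, 0], [1, -0.23, -8.64, 0.7, 0], [1, -0.23, -8.64, 0.7, 0], [1, -0.23, -8.64, 0.7, 0]]
  grip_force: 40

```text
t: 25.7
eef_pos: [0.467, 0.1535, 0.149]
ee_rot: [[-0.365, 0.931, 0.003], [0.93, 0.364, 0.042], [0.038, 0.018, -0.999]]
wrist_force: [0.1, -0.6, 0.6]
opening: 0.0003
finger_force: 0.0
```

```bash
python3 -c "
from h import *
to([.4676,.1536,.095])"
```

```text
t 25.7 p [0.467  0.1535 0.149 ] yaw 1.9446 q6 1.489 F [ 0.14 -0.6   0.59] M [-0.081 -0.019  0.032] open 0.0003 ff 0.0
shift cm [-0.22 -0.04  5.39]
```

play_rows:
  increments:
    - [[1, -0.2, 0, 1, 0], [1, -0.2, 0, 2.5, 0], [1, -0.2, 0, 4, 0], [1, -0.2, 0, 5, 0], [1, -0.2, 0, 5.4, 0], [1, -0.2, 0, 5.4, 0]]

```text
t: 26.3
eef_pos: [0.4674, 0.1537, 0.0945]
ee_rot: [[-0.365, 0.931, 0.002], [0.93, 0.364, 0.042], [0.038, 0.017, -0.999]]
wrist_force: [0.8, -0.5, -0.3]
opening: 0.0
finger_force: 0.0
```

play_rows:
  increments:
    - [[1, 0, 0, 0.2, 0], [1, 0, 0, 0.4, 0], [1, 0, 0, 0.6, 0], [1, 0, 0, 0.6, 0]]

```text
t: 26.7
eef_pos: [0.4683, 0.1541, 0.0897]
ee_rot: [[-0.365, 0.931, 0.004], [0.93, 0.364, 0.042], [0.038, 0.02, -0.999]]
wrist_force: [0.0, -0.3, 3.1]
opening: -0.0001
finger_force: 1.4
```

```bash
python3 -c "
from h import *
to(None)"
```

```text
t 26.7 p [0.4683 0.1541 0.0897] yaw 1.9445 q6 1.49 F [ 0.   -0.33  3.11] M [-0.152 -0.075 -0.007] open -0.0001 ff 1.4039606586447917
```

play_rows:
  increments:
    - [[1, 0, 0, 0.2, 0], [1, 0, 0, 0.2, 0]]

```text
t: 26.9
eef_pos: [0.4683, 0.1541, 0.0876]
ee_rot: [[-0.365, 0.931, 0.004], [0.93, 0.364, 0.042], [0.038, 0.019, -0.999]]
wrist_force: [0.3, -0.3, 4.9]
opening: -0.0
finger_force: 2.0
```

play_rows:
  increments:
    - [[1, 0, 0, 0.2, 0], [1, 0, 0, 0.2, 0]]

```text
t: 27.1
eef_pos: [0.4684, 0.1541, 0.0861]
ee_rot: [[-0.365, 0.931, 0.005], [0.93, 0.364, 0.042], [0.038, 0.02, -0.999]]
wrist_force: [-0.4, -1.0, 8.4]
opening: -0.0002
finger_force: 4.4
```

play_rows:
  increments:
    - [[1, 0, 0, 0.15, 0], [1, 0, 0, 0.15, 0]]

```text
t: 27.3
eef_pos: [0.4685, 0.1541, 0.0859]
ee_rot: [[-0.365, 0.931, 0.005], [0.93, 0.364, 0.042], [0.037, 0.02, -0.999]]
wrist_force: [-2.6, -2.8, 19.8]
opening: -0.0001
finger_force: 9.6
```

The force jumped to 20 N with no further travel, so the button is bottomed out. Letting go and lifting clear.

play_rows:
  increments:
    - [[1, 0, 0, -0.5, 0], [1, 0, 0, -1.5, 0], [1, 0, 0, -3.5, 0], [1, 0, 0, -6, 0], [1, 0, 0, -9, 0], [1, 0, 0, -12, 0], [1, 0, 0, -14, 0], [1, 0, 0, -15, 0], [1, 0, 0, -15, 0]]

```text
t: 28.2
eef_pos: [0.4676, 0.1481, 0.2344]
ee_rot: [[-0.365, 0.931, 0.004], [0.93, 0.364, 0.043], [0.038, 0.019, -0.999]]
wrist_force: [-0.8, 1.0, -0.3]
opening: 0.0002
finger_force: 0.0
```

```bash
python3 -c "
from h import *
to(None)
snap('wrist','w6');snap('scene','sc2')
a=cv2.imread('pics/w6.png');b=cv2.imread('pics/sc2.png')[170:320,220:440]
cv2.imwrite('pics/c6.png',np.vstack([cv2.resize(a,(400,300)),cv2.resize(b,(400,273))]))"
```

```text
t 28.2 p [0.4676 0.1481 0.2344] yaw 1.9445 q6 1.478 F [-0.83  0.95 -0.28] M [-0.048  0.026  0.016] open 0.0002 ff 0.0
```

View pics/c6.png

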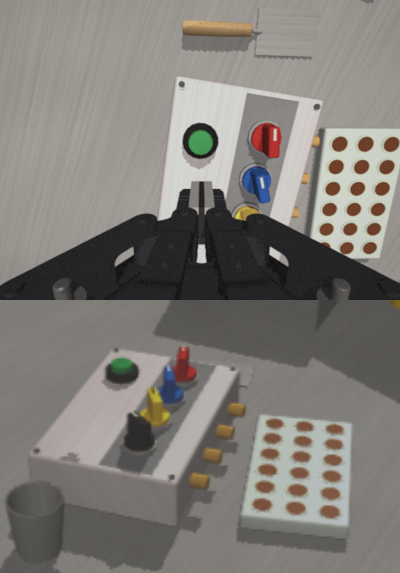

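The button is back up at (200,140). The red bar is turned to the closed position at (268,138), everything else is undisturbed, and the arm is clear of the manifold.

```bash
python3 -c "
from h import *
print(job.hand_in())"
```

```text
the job is handed in; nothing more can be done
None
```

I turned the red valve about 1.03 rad clockwise until it was snug on its seat (estimated 0.2 N m when I let go, under the 0.40 limit), then pressed the green button to its stop and released it; the last pictures show nothing else moved, and the job is handed in.

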